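# Load the labeller's roll-down bottle chute

### The job

Load the three white spray bottles from the carrier board into the labelling machine's roll-down chute, behind the one already in it: lay each gently on its side on the rails at the open upper end, its sprayer head sticking out through the slot in the side plate like the first one's, and let it roll down, so that all four end up queued on the rails with none hung up. The label reel hangs over the mouth of the chute, so come in under it at a slant. Leave the other things on the bench standing where they are.

Things in the scene. Friction and masses are not known exactly. Their poses are not given: they have to be found in the camera images.
- bottle_a_mid (a point): White spray bottle to be loaded, lying on the carrier at the start. Point half-way along its length, on its axis; z axis runs from base to sprayer head. Along z from here (mm): flat base at -100, round body 54 in diameter up to +42, then the sprayer head, 36 in diameter, from +47 to +101. About 60 g, centre of mass near z = -15.
- bottle_b_mid (a point): White spray bottle to be loaded, lying on the carrier at the start. Point half-way along its length, on its axis; z axis runs from base to sprayer head. Along z from here (mm): flat base at -100, round body 54 in diameter up to +42, then the sprayer head, 36 in diameter, from +47 to +101. About 60 g, centre of mass near z = -15.
- bottle_c_mid (a point): White spray bottle to be loaded, lying on the carrier at the start. Point half-way along its length, on its axis; z axis runs from base to sprayer head. Along z from here (mm): flat base at -100, round body 54 in diameter up to +42, then the sprayer head, 36 in diameter, from +47 to +101. About 60 g, centre of mass near z = -15.
- bottle_first_mid (a point): The same kind of bottle, already lying in the chute against the drive roller, the way every bottle must lie. Same point and axes as for the other bottles.
- bottle_a_head (a point): Centre of the top of that bottle's sprayer head, on the bottle's axis, 101 mm from its half-way point.
- bottle_b_head (a point): Centre of the top of that bottle's sprayer head, on the bottle's axis, 101 mm from its half-way point.
- bottle_c_head (a point): Centre of the top of that bottle's sprayer head, on the bottle's axis, 101 mm from its half-way point.
- bottle_first_head (a point): Centre of the top of that bottle's sprayer head, on the bottle's axis, 101 mm from its half-way point.
- infeed (a point): Where a bottle is laid into the labelling machine's roll-down chute: the bottle's half-way point goes here, z axis of the bottle along y of this frame. x: down the chute, away from the robot, 17 degrees below level; y: from bottle base to sprayer head; z: square off the rails. Bottle axis is 27 mm above the rails here. Released here, it rolls down by itself.
- carrier: Plywood carrier board, fixed, 236 x 270 x 6 mm; origin at the centre of its underside. Bottles lie along its x, top to tail, at y = -88, 0, +88 mm, axis 41 mm above the worktop, each on two saddle blocks 21 mm high, 14 mm (x) by 56 mm (y), centred 85 mm to the base side and 30 mm to the head side of its half-way point. End battens 19 mm high at x = -113, +113 mm.
- labeller: Labelling machine, fixed; 480 x 202 mm, 436 mm high. Origin on the worktop straight below the infeed point, which is 135 mm up; x level along the chute, away from the robot; y as the infeed's. A column 400 mm high stands at x = 70 to 200, y = -140 to -114 mm; the drive housing, 167 mm high, at x = 312 to 428 mm.
- tinted_bottle: Bystander: tinted round bottle standing upright, 48 mm in diameter, 196 mm high; origin at the centre of its base.
- clear_bottle: Bystander: empty clear oval bottle standing upright, 65 x 96 mm, 196 mm high; origin at the centre of its base.
- cup: Bystander: small grey cup standing upright, 66 mm in diameter, 89 mm high; origin at the centre of its base.
- rails (a point): On the rails below the infeed point, axes as the infeed's (mm): the bottle rolls on two rails 10 wide, tops at z = 0, centred at y = -80 and +25, from x = -56 (last 8 turned up by 11) to 262; for x below 50 nothing lies between them (y -75 to +20) for 60 below, so fingers may reach down there. First bottle lies at x = 231 against a rubber roller; the others queue at about x = 177, 123, 69.
- base_plate (a point): On the inner face of the plain side plate at the bottles' base end, level with the infeed point (axes as the infeed's, 106 mm from it along -y). The plate reaches 24 mm above this point, then a flared edge to 36 mm. It stops a bottle that is laid in the wrong way round.
- slot (a point): On the inner face of the slotted side plate, 3 mm thick, at the head end, level with the infeed point (axes as the infeed's, 48 mm from it along +y). The sprayer head travels in a slot from z = -21 to z = +22 mm, open at the top and behind for x below 36 mm; beyond that the plate rises to z = 52 mm. The 142 mm body lies between both plates with 6 mm to spare at each end.
- reel (a point): Centre of the label reel that overhangs the infeed: a cylinder 172 mm in diameter with its axis along the chute's y, 128 mm wide (plus a knob, 26 mm more, on the head side). It is 95 mm beyond and 215 mm above the infeed point, so a gripper coming straight down there strikes it; a tool leant back towards the robot by 30 to 40 degrees passes with some 100 mm beside its axis.

How it is judged (in metres and radians):
At the end, for the whole second after the job is handed in: All four bottles lie at rest in the chute, half-way points 50 to 245 mm down from the infeed point and within 9 mm of its y and z = 0, axes within 8 degrees of the chute's y axis, sprayer heads out through the slot on the +y side (x of bottle_a_mid in the frame of infeed between 0.05 and 0.245 m and y of bottle_a_mid in the frame of infeed between -0.009 and 0.009 m and z of bottle_a_mid in the frame of infeed between -0.009 and 0.009 m and angle between the z axis of each of bottle_a_mid, bottle_b_mid, bottle_c_mid, bottle_first_mid and the y axis of infeed, either way round below 0.14 rad and y of each of bottle_a_head, bottle_b_head, bottle_c_head, bottle_first_head in the frame of infeed above 0.08 m and linear speed of each of bottle_a, bottle_b, bottle_c, bottle_first below 0.02 m/s and x of bottle_b_mid in the frame of infeed between 0.05 and 0.245 m and y of bottle_b_mid in the frame of infeed between -0.009 and 0.009 m and z of bottle_b_mid in the frame of infeed between -0.009 and 0.009 m and x of bottle_c_mid in the frame of infeed between 0.05 and 0.245 m and y of bottle_c_mid in the frame of infeed between -0.009 and 0.009 m and z of bottle_c_mid in the frame of infeed between -0.009 and 0.009 m and x of bottle_first_mid in the frame of infeed between 0.05 and 0.245 m and y of bottle_first_mid in the frame of infeed between -0.009 and 0.009 m and z of bottle_first_mid in the frame of infeed between -0.009 and 0.009 m); the robot touches nothing.
It fails at once if a bystander (tinted bottle, clear bottle or cup) is knocked over or shifted by more than 30 mm (distance of any of tinted_bottle, clear_bottle, cup from where it was at the start of the episode above 0.03 m or angle between any of tinted_bottle, clear_bottle, cup's own z axis and vertical above 0.5 rad).
It fails at once if a bottle is dropped or thrown instead of being laid in (moves faster than 1.2 m/s with no finger on it; rolling down the chute stays under 0.9) ((linear speed of bottle_a above 1.2 m/s and contact force between the fingers and bottle_a below 0.05 N) or (linear speed of bottle_b above 1.2 m/s and contact force between the fingers and bottle_b below 0.05 N) or (linear speed of bottle_c above 1.2 m/s and contact force between the fingers and bottle_c below 0.05 N)).
It also fails if it takes over 72 s, if anything falls off the work surface, if the arm or the gripper's body presses on something with over 40 N, if the wrist force passes 120 N, or if a joint passes its speed limit or range.

### The arm

A 7-joint arm with a two-finger parallel gripper is mounted at the origin on a cart in front of the work surface, level with it; the furniture and walls round the work are solid. World frame = base frame: x ahead of the robot, y to its left, z up, the work surface at z = 0. Lengths are in mm, angles in rad, forces in N, time in s.
With the tool pointing down it reaches from about 375 to 925 mm from the base axis. Payload 3.1 kg.
Tool frame: the origin (TCP) lies at the very end of the fingers, on their centre line; the grasp point (between the pads) lies 19 mm behind it; z points along the fingers, x is the direction in which the jaws open and shut, and the axes are right-handed (so a half turn about z gives the same grasp; the last joint's range is limited). The gripper opens to 85 mm and grips with 20 to 120 N. Pads are 22 mm wide; open, the fingers measure 114 mm over their backs; the gripper's body (76 mm by 85 mm) begins 54 mm behind the grasp point. The pads swing forward as they close: fully open they stand 13 mm farther back than shut.
Start: joints at [1.07, 0.383, 0.044, 1.598, -0.018, 1.161, -0.05], TCP at [254.816, -597.973, 231.269] pointing down, gripper open.
Joint ranges: [-2.61, 2.61], [-0.41, 2.15], [-1.48, 1.57], [0, 2.5], [-1.57, 4.71], [0.05, 1.97], [-2.85, 2.85]. Speed limits (rad/s): [2.79, 2.79, 3.14, 3.14, 3.14, 3.14, 3.14].

### API

Orientations are given as a unit quaternion [w, x, y, z].
In Python, from station import sense, read_camera, hand_in gives the robot as it stands.
- The arm moves only by the shell command python3 -m inch 'ROWS' [FORCE]. ROWS is JSON, a list of rows, each an object with "dp": the shift along the tool's x, y, z in cm, a list of three; "angular": the turn, a rotation vector about the tool's x, y, z in degrees, a list of three; "grip": the opening, from 0 (shut) to 1 (fully open). In form: [{"dp": [x, y, z], "angular": [rx, ry, rz], "grip": grip}, ...]. A call has 1 to 12 rows; each row shifts and turns the commanded pose from where the row before left it, along the tool's axes as they then stand; what a row does not reach is not made up. A row lasts 1/8 s, in which the tool goes at most 62.5 mm and 10.7 degrees, less where a joint would pass 70% of its speed; a pose out of reach is approached as far as the arm can. A call is refused whole if a number of a shift passes 6.25 or a number of a turn 10.7, either way. A call with a gripper value outside its range is refused whole. The fingers move at their own pace and stop on an object; FORCE is the grip in N (left out, the last holds). Time passes only in rows, so rows that do not move let the fingers close. It gives the time, the measured TCP pose, the force and the opening at its end, in the units of the state.
- sense(): the state, without advancing time (a new reading comes with each control period).
- read_camera(name): name is "side" or "top"; returns a dict with "color" (420x560x3 uint8, red, green, blue), "depth" (420x560 float32, mm along the optical axis (not along the pixel's ray), 0 where there is no reading), "fx", "fy", "cx", "cy" (pixels), "xyz" and "orientation" of the camera in the world. Camera axes: x right, y down, z forward; pixel columns grow to the right and rows downward; lengths in mm; the calibration is good to about 2 mm. A picture is of the moment at which its call begins.
- hand_in(): hands the job in, once; it reports no verdict.
The state is a dict: "time": time; "joint_positions": joint angles; "qd": joint speeds; "joint_efforts": joint torques, N m; "tool_pos": TCP position; "ee_rot": TCP orientation; "ft_force": force on the tool from outside, world axes, zero at the start; "ft_torque": the same for the moment, N m; "gripper_width": finger opening in mm.
Only numpy, scipy, OpenCV 4.12 (cv2) and the standard library are available. Lean on these libraries where they do the work, as an engineer would, in place of code of your own. Each camera call takes 0.05 s, during which the arm holds its last target. There are 200 camera calls.

## Working session

There is one attempt and no reset: what is moved stays moved. The work goes in short steps, Python scripts to look and compute and a shell command to move; the robot and the scene stay as the last step left them, time stands still between calls to the robot, and variables do not carry over. Pictures are saved under pics/ and viewed, about 8 in all and at most 12, crops included, and the job is handed in when it is done.

```bash
ls; mkdir -p pics; python3 - <<'E'
from station import sense, read_camera
import cv2,numpy as np,pickle
s=sense();print({k:np.round(v,3).tolist() for k,v in s.items()})
for n in("top","side"):
    c=read_camera(n);pickle.dump(c,open(n+'.pkl','wb'))
    print(n,c['fx'],c['cx'],c['cy'],c['xyz'],c['orientation'])
    cv2.imwrite(f'pics/{n}0.png',c['color'][:,:,::-1])
E
```

```text
pics
{'time': 0.0, 'joint_positions': [1.07, 0.384, 0.044, 1.6, -0.018, 1.161, -0.05], 'qd': [-0.0, -0.001, 0.001, 0.0, -0.001, -0.003, -0.001], 'joint_efforts': [0.0, -43.347, 1.025, -24.952, 0.011, 0.011, -0.0], 'tool_pos': [254.381, -597.114, 229.886], 'ee_rot': [-0.001, 0.834, -0.551, -0.001], 'ft_force': [-0.065, 0.482, 0.275], 'ft_torque': [-0.012, -0.026, 0.019], 'gripper_width': 85.477}
top 453.84126166603704 285.6096859800335 207.04144752276915 [ 425.68751709  -45.87873146 1408.44925243] [ 0.04411214 -0.70050384  0.711666   -0.02966471]
side 424.4884697636452 280.2826426400743 210.12933940819468 [204.89141032 754.54834453 952.10801871] [ 0.08697727 -0.19114804  0.88571714 -0.41400789]
```

View pics/top0.png

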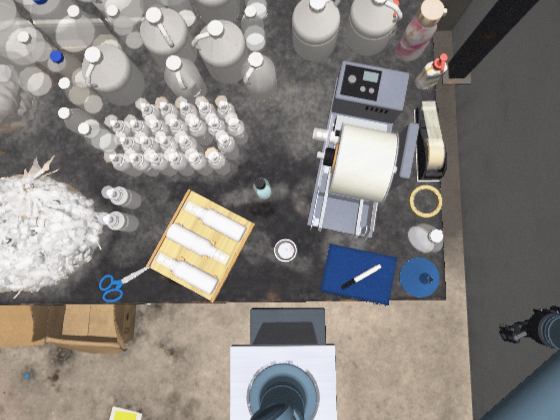

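View pics/side0.png

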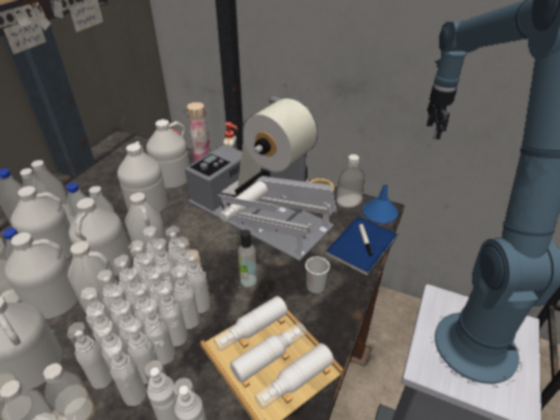

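The top view shows the carrier at about (200,245) with three bottles top to tail, the labeller at (355,150) with its open end at (345,225), the cup at (286,250) and the tinted bottle at (262,188). The side view shows the first bottle at (245,198) with its head towards the camera.

```bash
cat > h.py <<'E'
import numpy as np,cv2,pickle
from scipy.spatial.transform import Rotation as R
def rot(q): return R.from_quat(np.r_[q[1:],q[0]]).as_matrix()
def cloud(c):
    d=c['depth'];v,u=np.indices(d.shape)
    p=np.stack([(u-c['cx'])/c['fx']*d,(v-c['cy'])/c['fy']*d,d],-1)
    return p@rot(c['orientation']).T+c['xyz']
def plane(c,uv,z):
    uv=np.atleast_2d(uv).astype(float)
    r=np.c_[(uv[:,0]-c['cx'])/c['fx'],(uv[:,1]-c['cy'])/c['fy'],np.ones(len(uv))]@rot(c['orientation']).T
    return c['xyz']+r*((z-c['xyz'][2])/r[:,2])[:,None]
def proj(c,p):
    q=(np.atleast_2d(p)-c['xyz'])@rot(c['orientation']);return np.c_[q[:,0]/q[:,2]*c['fx']+c['cx'],q[:,1]/q[:,2]*c['fy']+c['cy']]
E
python3 - <<'E'
from h import *
T=pickle.load(open('top.pkl','rb'));S=pickle.load(open('side.pkl','rb'))
for n,c in(('top',T),('side',S)):
    P=cloud(c);hsv=cv2.cvtColor(c['color'],cv2.COLOR_RGB2HSV)
    # carrier area
    m=(P[...,0]>300)&(P[...,0]<650)&(P[...,1]>50)&(P[...,1]<450)&(c['depth']>0)
    wood=m&(hsv[...,1]>70)&(hsv[...,0]>8)&(hsv[...,0]<30)&(P[...,2]<60)
    white=m&(hsv[...,1]<60)&(hsv[...,2]>110)&(P[...,2]>20)&(P[...,2]<90)
    w=cv2.morphologyEx(wood.astype('u1'),2,np.ones((3,3)))
    cs=max(cv2.findContours(w,0,1)[0],key=cv2.contourArea)
    poly=plane(c,cs[:,0,:],12)[:,:2].astype('f4')
    print(n,'carrier rect',cv2.minAreaRect(poly))
    k,l,st,ce=cv2.connectedComponentsWithStats(white.astype('u1'))
    for i in range(1,k):
        if st[i,4]>150:
            q=P[l==i];r=cv2.minAreaRect(q[:,:2].astype('f4'));print(st[i],np.round(r[0],1),np.round(r[1],1),round(r[2],2),'ztop',np.percentile(q[:,2],95).round(1))
    # labeller housing
    for lo,hi in((155,178),):
        mm=(P[...,0]>500)&(P[...,0]<1100)&(P[...,1]>-450)&(P[...,1]<-50)&(P[...,2]>lo)&(P[...,2]<hi)
        k,l,st,ce=cv2.connectedComponentsWithStats(mm.astype('u1'))
        for i in range(1,k):
            if st[i,4]>150:
                q=P[l==i];r=cv2.minAreaRect(q[:,:2].astype('f4'));print('h',st[i],np.round(r[0],1),np.round(r[1],1),round(r[2],2),np.median(q[:,2]).round(1))
a=cv2.resize(T['color'][50:250,290:430],None,fx=3,fy=3,interpolation=2)[...,::-1]
b=cv2.resize(S['color'][90:270,180:345],None,fx=2.3,fy=3.333,interpolation=2)[...,::-1]
b=cv2.resize(S['color'][90:270,180:345],(380,414),interpolation=2)[...,::-1]
o=np.zeros((600,800,3),'u1');o[:600,:420]=a;o[:414,420:]=b;cv2.imwrite('pics/z1.png',o)
E
```

```text
top carrier rect ((461.2983703613281, 245.8927001953125), (239.68629455566406, 271.05279541015625), 61.377159118652344)
[ 183  200   63   42 1013] [534.3 199.9] [198.5  53.7] 61.77 ztop 70.6
[ 166  223   64   42 1029] [462.  249.6] [211.7  52. ] 61.39 ztop 70.3
[ 154  252   65   43 1061] [380.2 284.8] [200.7  53.2] 61.94 ztop 70.4
h [353  15  43  20 397] [1076.6 -282.5] [ 46.2 118. ] 0.01 167.5
h [293  16  46  25 453] [1069.4 -115.6] [ 60.5 130. ] 0.12 166.7
h [407  20  27  20 161] [1052.  -408.6] [73.  37.5] 61.24 165.8
h [340  68  43  33 435] [ 906.8 -240.1] [105.4  96.5] 75.59 157.0
side carrier rect ((455.0173645019531, 247.90570068359375), (246.59649658203125, 291.12847900390625), 61.781497955322266)
[241 264  15  21 195] [609.6  67.7] [40.2 16.7] 31.9 ztop 84.9
[ 216  297   72   49 1320] [529.2 201.8] [198.4  51.7] 60.87 ztop 67.9
[ 231  323   74   59 1574] [454.8 248.2] [199.1  51.7] 61.95 ztop 68.2
[ 258  344   76   59 1679] [376.  285.9] [197.2  52.7] 61.53 ztop 68.1
h [160 133  25  22 239] [1074.6 -282.4] [120.4  47.3] 88.55 166.7
h [127 158  33  24 314] [1064.3 -105.5] [119.4  57. ] 80.13 166.6
```

View pics/z1.png

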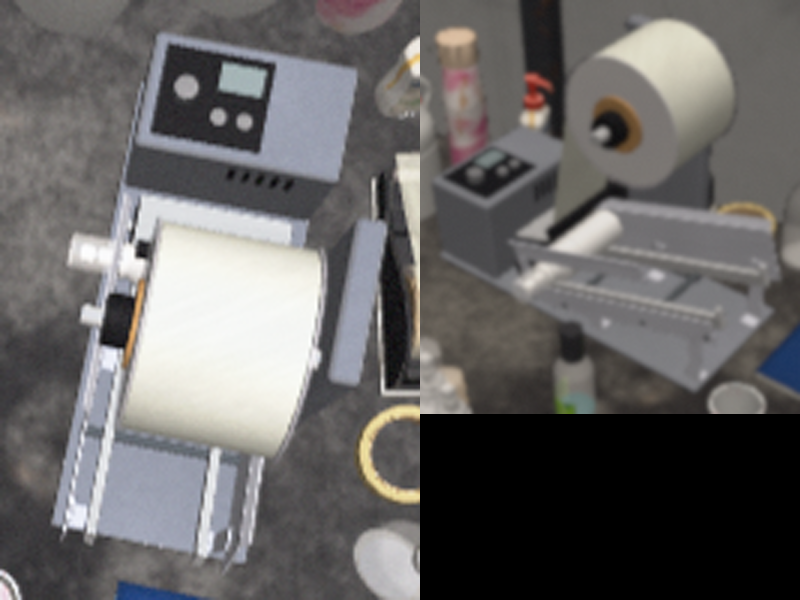

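The crop shows the housing's top face with corners at about (160,32), (357,68), (333,182), (130,148). The rail ends are at (90,540) and (205,550), and the first bottle's head at (85,250) sticks out on the left, so the chute's +y is to the left.

```bash
python3 - <<'E'
from h import *
from scipy.optimize import least_squares
T=pickle.load(open('top.pkl','rb'));S=pickle.load(open('side.pkl','rb'))
P=cloud(T)
print(P[60:116:6,335:412:8,2].round(0))
# yaw & pose from sets
for n,c in(('top',T),('side',S)):
    P=cloud(c);X=P.reshape(-1,3)
    b=(X[:,0]>550)&(X[:,0]<1000)&(X[:,1]>-420)&(X[:,1]<-80)
    # reel: white points above 280
    hsv=cv2.cvtColor(c['color'],cv2.COLOR_RGB2HSV).reshape(-1,3)
    m=b&(X[:,2]>300)&(X[:,2]<445)&(hsv[:,2]>150)
    q=X[m];print(n,'reel n',len(q),q[:,2].max())
    def f(p):
        y=np.array([-np.sin(p[2]),np.cos(p[2])]);x=np.array([y[1],-y[0]])
        d=q[:,:2]-p[:2];return np.hypot(d@x,q[:,2]-p[3])-86
    r=least_squares(f,[720,-200,-.17,350],loss='soft_l1',f_scale=2)
    p=r.x;y=np.array([-np.sin(p[2]),np.cos(p[2])]);s=(q[:,:2]-p[:2])@y
    g=np.abs(f(p))<5;lo,hi=np.percentile(s[g],[.5,99.5]);cen=p[:2]+y*(lo+hi)/2
    print(' yaw',p[2],'axis pt',p[:2].round(1),'z',p[3].round(1),'len',(hi-lo).round(1),'cen',cen.round(1),'rms',np.sqrt(np.mean(f(p)[g]**2)).round(2))
    x=np.array([y[1],-y[0]]);print(' infeed guess xy (if reel y=0)',(cen-95*x).round(1))
E
```

```text
[[ 2.000e+00  1.000e+00  1.000e+01  5.000e+00 -2.000e+00 -2.000e+00
   2.000e+00  5.000e+00  1.000e+00  8.000e+00]
 [-0.000e+00  1.480e+02  1.540e+02  1.490e+02  1.460e+02  1.000e+00
   2.000e+00  2.000e+00  4.000e+00  3.000e+00]
 [-1.000e+00  1.530e+02  1.570e+02  1.550e+02  1.570e+02  1.490e+02
   1.560e+02  1.530e+02  1.470e+02  5.000e+00]
 [-4.000e+00  1.560e+02  1.670e+02  1.520e+02  1.590e+02  1.560e+02
   1.510e+02  1.490e+02  1.520e+02  1.540e+02]
 [ 1.300e+01  1.550e+02  1.590e+02  1.550e+02  1.530e+02  1.570e+02
   1.520e+02  1.490e+02  1.510e+02  1.520e+02]
 [ 2.500e+01  1.408e+03  1.550e+02  1.520e+02  1.500e+02  1.550e+02
   1.530e+02  1.520e+02  1.490e+02  4.000e+00]
 [ 1.490e+02  1.510e+02  1.570e+02  1.560e+02  1.590e+02  1.600e+02
   1.490e+02  1.490e+02  1.550e+02  1.000e+00]
 [ 1.200e+02  1.330e+02  1.430e+02  1.530e+02  1.530e+02  1.510e+02
   1.530e+02  1.530e+02  1.510e+02  3.000e+00]
 [ 6.700e+01  8.700e+01  1.010e+02  1.030e+02  1.210e+02  1.280e+02
   1.480e+02  1.470e+02  1.500e+02 -1.000e+00]
 [ 1.200e+01  2.800e+01  4.100e+01  5.600e+01  7.300e+01  8.100e+01
   9.900e+01  1.140e+02  1.170e+02 -1.000e+00]]
top reel n 4571 442.14262492173134
 yaw -0.2213901722020405 axis pt [ 654.5 -129.4] z 346.9 len 159.3 cen [ 633.9 -220.9] rms 1.75
 infeed guess xy (if reel y=0) [ 541.2 -200.1]
side reel n 1382 436.0348158749922
 yaw -3.2536430424008715 axis pt [671.  779.2] z 488.9 len 129.1 cen [ 561.8 -191. ] rms 2.78
 infeed guess xy (if reel y=0) [ 656.2 -201.6]
```

```bash
python3 - <<'E'
from h import *
T=pickle.load(open('top.pkl','rb'));S=pickle.load(open('side.pkl','rb'))
def crop(c,x,y,w,h,f):
    a=cv2.resize(c['color'][y:y+h,x:x+w],None,fx=f,fy=f,interpolation=2)[...,::-1].copy()
    for i in range(0,w,10): cv2.line(a,(i*f,0),(i*f,8 if i%50 else 16),(0,0,255),1)
    for i in range(0,h,10): cv2.line(a,(0,i*f),(8 if i%50 else 16,i*f),(0,0,255),1)
    return a
a=crop(T,305,195,75,50,5)   # 375x250
b=crop(T,330,55,85,70,5)    # 425x350
d=crop(S,210,160,135,85,5)  # 
o=np.zeros((600,800,3),'u1');o[:250,:375]=a
o[:250,375:]=b[:250];o[250:][:345,:][:d.shape[0]][:345,:675]=d[:345]
cv2.imwrite('pics/z2.png',o)
E
```

```text
(no output)
```

View pics/z2.png

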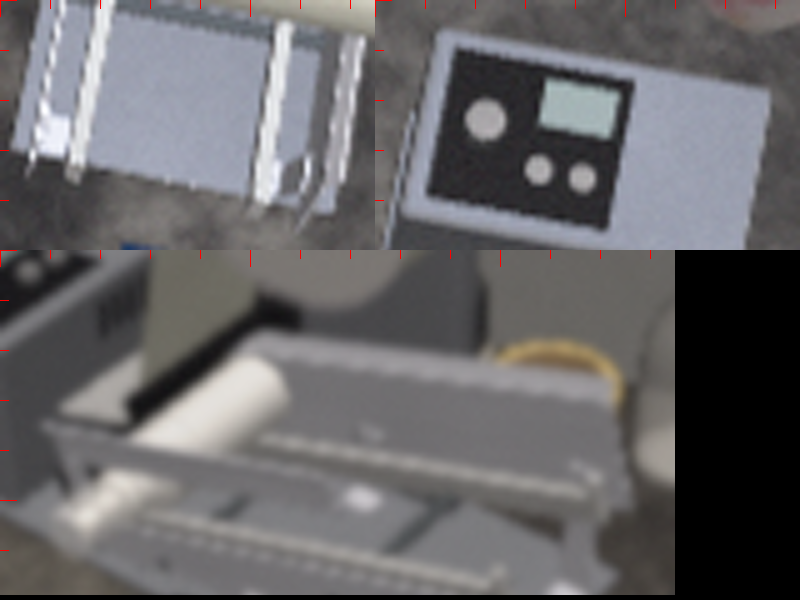

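The picture shows the upper rail ends at top-image pixels (320,231) and (357,235). The rails run to (326.6,195) and (363,199). The base front corners are at (307.4,225) and (371.6,237.4), and the housing's back corners at (343,61) and (409,73.4).

```bash
python3 - <<'E'
from h import *
from scipy.optimize import least_squares
T=pickle.load(open('top.pkl','rb'));S=pickle.load(open('side.pkl','rb'))
a=np.radians(17);ca,sa=np.cos(a),np.sin(a)
F=np.array([[ca,0,sa],[0,1,0],[-sa,0,ca]])  # infeed axes in labeller frame
L=lambda x,y,z: F@[x,y,z]+[0,0,135]
for n,px,p in(('rail+25',(320,231),L(-56,25,-18)),('rail-80',(357,235),L(-56,-80,-18))):
    print(n,plane(T,px,p[2]).round(1),'lab',p.round(1))
for px in((307.4,225),(371.6,237.4)): print('base',plane(T,px,4).round(1))
for px in((343,61),(409,73.4)): print('housing',plane(T,px,155).round(1))
X=cloud(T).reshape(-1,3)
def reel(c,x0):
    X=cloud(c).reshape(-1,3);hsv=cv2.cvtColor(c['color'],cv2.COLOR_RGB2HSV).reshape(-1,3)
    q=X[(abs(X[:,0]-730)<150)&(abs(X[:,1]+215)<120)&(X[:,2]>370)&(X[:,2]<450)]
    def f(p,q=q):
        d=q[:,:2]-[0,-215];xx=(d[:,0]-p[0])*np.cos(p[1])+d[:,1]*np.sin(p[1]);return np.hypot(xx,q[:,2]-p[2])-86
    r=least_squares(f,[x0,-.17,350],loss='soft_l1',f_scale=2).x
    g=abs(f(r))<4;s=-(q[:,0]-r[0])*np.sin(r[1])+(q[:,1]+215)*np.cos(r[1])
    print('reel',r.round(3),g.mean().round(2),'s',np.percentile(s[g],[1,99]).round(1))
reel(T,720);reel(S,720)
# first bottle, side view
P=cloud(S);hsv=cv2.cvtColor(S['color'],cv2.COLOR_RGB2HSV)
m=(hsv[...,2]>140)&(hsv[...,1]<50);r=np.zeros_like(m);r[178:225,215:272]=1
k,l,st,ce=cv2.connectedComponentsWithStats((m&r).astype('u1'));i=1+st[1:,4].argmax();q=P[l==i];q=q[q[:,2]<115]
u,s_,vt=np.linalg.svd(q-q.mean(0),full_matrices=False);print('bottle first',st[i],len(q),q.mean(0).round(1),vt[0].round(3));t=(q-q.mean(0))@vt[0];print(np.percentile(t,[1,99]), q[:,2].max())
E
```

```text
rail+25 [[ 490.2 -116.2  134.2]] lab [-58.8  25.  134.2]
rail-80 [[ 477.4 -219.3  134.2]] lab [-58.8 -80.  134.2]
base [[516.  -84.9   4. ]]
base [[ 474.6 -281.6    4. ]]
housing [[ 975.3 -191.9  155. ]]
housing [[ 934.  -378.4  155. ]]
reel [632.326   1.205 347.914] 0.32 s [-108.5   65.2]
reel [ 6.33996e+02 -1.37000e-01  3.43165e+02] 0.53 s [-54.7  79.8]
bottle first [236 178  36  24 408] 391 [ 746.6 -250.3   87.6] [-0.19  -0.982  0.001]
[-68.64483212  59.61561343] 110.72100384877228
```

```bash
python3 - <<'E'
from h import *
T=pickle.load(open('top.pkl','rb'));S=pickle.load(open('side.pkl','rb'))
a=np.radians(17);yw=np.radians(-12)
M=R.from_euler('z',yw).as_matrix()@R.from_euler('y',a).as_matrix();O=np.array([549,-154.5,135.])
def ip(c,uv,h=-27):
    uv=np.atleast_2d(uv).astype(float)
    r=np.c_[(uv[:,0]-c['cx'])/c['fx'],(uv[:,1]-c['cy'])/c['fy'],np.ones(len(uv))]@rot(c['orientation']).T
    n=M[:,2];t=((O+n*h-c['xyz'])@n)/(r@n);p=c['xyz']+r*t[:,None];return (p-O)@M
g=cv2.cvtColor(T['color'],cv2.COLOR_RGB2GRAY).astype(float)
for nm,(u0,v0),(u1,v1) in(('L',(320.5,228),(326,197)),('R',(357.8,232),(362.8,201))):
    pts=[]
    for v in range(v1,v0-2):
        uc=u0+(v-v0)*(u1-u0)/(v1-v0);us=np.arange(int(uc)-3,int(uc)+5);w=g[v,us];w=np.clip(w-w.max()+50,0,None);pts.append(((w*us).sum()/w.sum(),v))
    q=ip(T,pts);c=np.polyfit(q[:,0],q[:,1],1);print(nm,'x',q[[0,-1],0].round(1),'y at0',c[1].round(2),'slope deg',np.degrees(np.arctan(c[0])).round(2),'res',(q[:,1]-np.polyval(c,q[:,0])).std().round(2))
print('rail ends top',ip(T,[(320,231),(357,235)],-18).round(1))
# side: rails picked from crop: near rail (130,515)-(490,585) far (260,438)-(585,493) ; crop origin (210,160) y0=250
pk=lambda x,y:(210+x/5,160+(y-250)/5)
print('side near',ip(S,[pk(150,517),pk(490,583)]).round(1));print('side far',ip(S,[pk(265,438),pk(585,493)]).round(1))
print('head tip top',ip(T,[(313.3,133)],5).round(1),'side',ip(S,[pk(75,525)],0).round(1))
# side plate top edges: housing
print('bases',plane(T,[(307.4,225),(371.6,237.4)],4))
# bottles axis on carrier via both views (head direction from widths)
for n,c in(('top',T),('side',S)):
    P=cloud(c);hsv=cv2.cvtColor(c['color'],cv2.COLOR_RGB2HSV)
    m=(P[...,0]>330)&(P[...,0]<620)&(P[...,1]>90)&(P[...,1]<390)&(hsv[...,1]<60)&(hsv[...,2]>110)&(P[...,2]>20)&(P[...,2]<90)
    k,l,st,ce=cv2.connectedComponentsWithStats(m.astype('u1'))
    for i in range(1,k):
        if st[i,4]<600: continue
        q=P[l==i];ax=np.array([np.cos(np.radians(-28.4)),np.sin(np.radians(-28.4))]);ax=np.array([.476,.879]) if 0 else ax
        # fit direction by pca
        u,s_,vt=np.linalg.svd(q[:,:2]-q[:,:2].mean(0),full_matrices=False);d=vt[0]*np.sign(vt[0][1])
        t=(q[:,:2]-q[:,:2].mean(0))@d;w=(q[:,:2]-q[:,:2].mean(0))@[-d[1],d[0]]
        lo,hi=np.percentile(t,[.5,99.5]);f=lambda s:np.ptp(w[s]) if s.any() else 0
        mid=q[:,:2].mean(0)+d*(lo+hi)/2
        print(n,'mid',mid.round(1),'dir',np.degrees(np.arctan2(d[1],d[0])).round(2),'len',(hi-lo).round(1),'width lo',f((t<lo+40)&(t>lo+10)).round(1),'hi',f((t>hi-40)&(t<hi-10)).round(1))
E
```

```text
L x [ 46.9 -41.9] y at0 27.44 slope deg -1.42 res 0.78
R x [ 56.2 -31.6] y at0 -78.47 slope deg 0.53 res 0.75
rail ends top [[-63.   25.3 -18. ]
 [-53.6 -78.3 -18. ]]
side near [[228.5  32.2 -27. ]
 [-45.9  29.  -27. ]]
side far [[215.9 -75.9 -27. ]
 [-47.9 -73.6 -27. ]]
head tip top [[233.   97.1   5. ]] side [[234.9  87.4   0. ]]
bases [[ 516.02795541  -84.87575478    4.        ]
 [ 474.6413995  -281.56003188    4.        ]]
top mid [534.4 198.7] dir 61.26 len 196.0 width lo 53.8 hi 32.9
top mid [460.1 243.6] dir 61.34 len 197.6 width lo 33.1 hi 51.7
top mid [382.8 282.2] dir 63.46 len 197.7 width lo 46.7 hi 34.6
side mid [523.6 205.1] dir 59.92 len 193.1 width lo 50.9 hi 28.1
side mid [450.6 251.9] dir 61.95 len 195.1 width lo 28.2 hi 50.6
side mid [373.4 289.3] dir 62.83 len 189.5 width lo 45.6 hi 28.8
```

```bash
cat > go.py <<'E'
# usage: go.py x y z(grasp pt, mm) jawyaw(deg) lean(deg) [n]  -> n equal rows from present pose
import sys
from h import *
from station import sense
O=np.array([549.,-152,135]);CH=R.from_euler('z',-12,degrees=True)*R.from_euler('y',17,degrees=True)
def pose(p,yaw,lean):
    Rt=R.from_euler('z',yaw,degrees=True)*R.from_euler('x',180,degrees=True)*R.from_euler('y',lean,degrees=True)
    return np.array(p,float)+19*Rt.as_matrix()[:,2],Rt
def rows(p,yaw,lean,n=None):
    s=sense();q=s['ee_rot'];R0=R.from_quat(np.r_[q[1:],q[0]]);t0=np.array(s['tool_pos'])
    t,Rt=pose(p,yaw,lean);w=(R0.inv()*Rt).as_rotvec();d=R0.inv().apply(t-t0)
    n=n or int(np.ceil(max(np.linalg.norm(d)/58,np.degrees(np.linalg.norm(w))/10.2,1)))
    A=sum(R.from_rotvec(w*k/n).as_matrix() for k in range(n));dd=np.linalg.solve(A,d)/10
    print('n',n,'dp',dd.round(2).tolist(),'ang',np.degrees(w/n).round(2).tolist(),'| now TCP',t0.round(1),'q',np.round(s['joint_positions'],2),'w',round(s['gripper_width'],1),'t',round(s['time'],2))
if __name__=='__main__':
    a=[float(v) for v in sys.argv[1:]]
    p=a[:3]
    if len(a)>6: p=O+CH.apply(a[:3])   # 7th arg: chute coordinates
    rows(p,a[3],a[4],int(a[5]) if len(a)>5 and a[5] else None)
E
python3 go.py 420 -150 330 -28 0; python3 go.py 528 187 180 -28.5 0
```

```text
n 9 dp [-2.64, -4.71, -0.9] ang [-0.0, 0.01, -4.32] | now TCP [ 254.4 -597.2  230. ] q [ 1.07  0.38  0.04  1.6  -0.02  1.16 -0.05] w 85.3 t 0.1
n 15 dp [-2.8, -4.9, 0.46] ang [-0.0, 0.01, -2.56] | now TCP [ 254.4 -597.2  230. ] q [ 1.07  0.38  0.04  1.6  -0.02  1.16 -0.05] w 85.3 t 0.1
```

```bash
python3 -m inch '[{"dp":[-2.64,-4.71,-0.9],"angular":[0,0,-4.32],"grip":0.8},{"dp":[-2.64,-4.71,-0.9],"angular":[0,0,-4.32],"grip":0.8},{"dp":[-2.64,-4.71,-0.9],"angular":[0,0,-4.32],"grip":0.8},{"dp":[-2.64,-4.71,-0.9],"angular":[0,0,-4.32],"grip":0.8},{"dp":[-2.64,-4.71,-0.9],"angular":[0,0,-4.32],"grip":0.8},{"dp":[-2.64,-4.71,-0.9],"angular":[0,0,-4.32],"grip":0.8},{"dp":[-2.64,-4.71,-0.9],"angular":[0,0,-4.32],"grip":0.8},{"dp":[-2.64,-4.71,-0.9],"angular":[0,0,-4.32],"grip":0.8},{"dp":[-2.64,-4.71,-0.9],"angular":[0,0,-4.32],"grip":0.8}]' 25; python3 go.py 528 187 150 -28.5 0
```

```text
time: 1.23
tool_pos: [420.6, -149.0, 312.1]
ee_rot: [-0.0, 0.971, -0.241, -0.0]
ft_force: [0.4, 0.1, 1.1]
gripper_width: 68.2
n 7 dp [-0.91, -4.96, 2.59] ang [0.0, 0.0, 0.09] | now TCP [ 420.6 -149.   312.1] q [ 0.62 -0.06 -0.35  1.94 -0.02  1.26 -0.21] w 68.2 t 1.23
```

```bash
python3 -m inch '[{"dp":[-0.91,-4.96,0.4],"angular":[0,0,0],"grip":0.8},{"dp":[-0.91,-4.96,0.4],"angular":[0,0,0],"grip":0.8},{"dp":[-0.91,-4.96,0.4],"angular":[0,0,0],"grip":0.8},{"dp":[-0.91,-4.96,0.4],"angular":[0,0,0],"grip":0.8},{"dp":[-0.91,-4.96,0.4],"angular":[0,0,0],"grip":0.8},{"dp":[-0.91,-4.96,3],"angular":[0,0,0],"grip":0.8},{"dp":[-0.91,-4.96,3],"angular":[0,0,0],"grip":0.8},{"dp":[0,0,5],"angular":[0,0,0],"grip":0.8},{"dp":[0,0,4],"angular":[0,0,0],"grip":0.8}]'; python3 go.py 528.3 187.3 38 -28.5 0; python3 - <<'E'
from h import *
from station import read_camera
o=np.zeros((420,800,3),'u1')
T=read_camera('top');S=read_camera('side')
o[:,:400]=cv2.resize(T['color'][160:310,130:273],(400,420),interpolation=2)
o[:,400:]=cv2.resize(S['color'][250:420,180:342],(400,420),interpolation=2)
cv2.imwrite('pics/p1.png',o[...,::-1])
E
```

```text
time: 2.35
tool_pos: [526.7, 186.0, 139.9]
ee_rot: [0.0, 0.97, -0.241, -0.001]
ft_force: [-0.3, -0.4, -0.4]
gripper_width: 67.9
n 3 dp [0.03, -0.07, 4.03] ang [0.02, 0.04, 0.19] | now TCP [526.7 186.  139.9] q [ 0.14  0.39 -0.66  1.87  0.29  0.97 -1.13] w 67.9 t 2.35
```

View pics/p1.png

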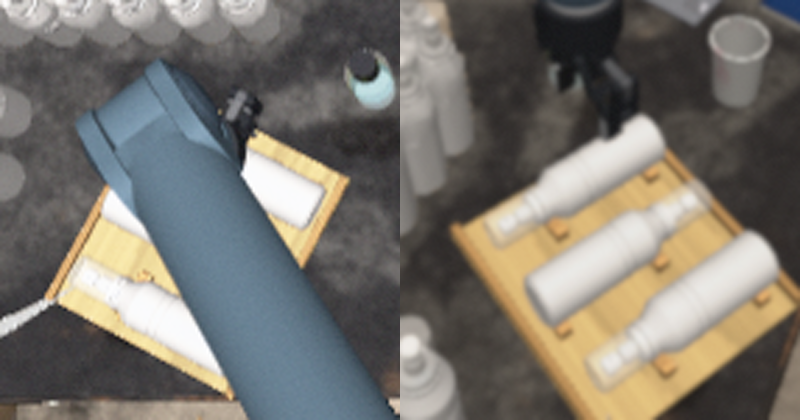

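The fingers stand over the far bottle, straddling its body on the base side of the middle, at about (610,100) in the side half of the picture. I'm going down to grip.

```bash
python3 -m inch '[{"dp":[0.03,-0.1,4],"angular":[0,0,0.2],"grip":0.8},{"dp":[0.03,-0.07,4],"angular":[0,0,0.2],"grip":0.8},{"dp":[0.03,0,2.5],"angular":[0,0,0.2],"grip":0.8},{"dp":[0,0,1.6],"angular":[0,0,0],"grip":0.8},{"dp":[0,0,0],"angular":[0,0,0],"grip":0.8},{"dp":[0,0,0],"angular":[0,0,0],"grip":0.4},{"dp":[0,0,0],"angular":[0,0,0],"grip":0.4},{"dp":[0,0,0],"angular":[0,0,0],"grip":0.4},{"dp":[0,0,0],"angular":[0,0,0],"grip":0.4}]' 25; python3 go.py 528.3 187.3 260 -28.5 0;
```

```text
time: 3.58
tool_pos: [529.7, 187.8, 23.0]
ee_rot: [-0.001, 0.969, -0.247, 0.001]
ft_force: [-3.8, 0.5, 6.4]
gripper_width: 53.6
n 4 dp [-0.02, 0.02, -5.45] ang [-0.02, -0.01, -0.03] | now TCP [529.7 187.8  23. ] q [ 0.06  0.57 -0.57  1.92  0.43  0.77 -1.25] w 53.6 t 3.58
```

```bash
python3 -m inch '[{"dp":[0,0,-2],"angular":[0,0,0],"grip":0.4},{"dp":[0,0,-5],"angular":[0,0,0],"grip":0.4},{"dp":[0,0,-5.5],"angular":[0,0,0],"grip":0.4},{"dp":[0,0,-5.5],"angular":[0,0,0],"grip":0.4},{"dp":[0,0,-5.5],"angular":[0,0,0],"grip":0.4},{"dp":[0,0,-3],"angular":[0,0,0],"grip":0.4}]'; python3 go.py 400 -90 330 -12 10; python3 go.py -130 -15 100 -12 35 0 1;
```

```text
time: 4.32
tool_pos: [531.0, 187.0, 291.7]
ee_rot: [-0.002, 0.969, -0.247, 0.004]
ft_force: [-0.1, 0.2, -1.5]
gripper_width: 53.5
n 6 dp [-0.24, 5.1, -0.38] ang [0.21, 1.59, -2.77] | now TCP [531.  187.  291.7] q [ 0.21  0.23 -0.71  1.72  0.16  1.24 -1.04] w 53.5 t 4.33
n 6 dp [0.87, 5.66, 0.8] ang [0.81, 5.73, -2.7] | now TCP [531.  187.  291.7] q [ 0.21  0.23 -0.71  1.72  0.16  1.24 -1.04] w 53.5 t 4.33
```

```bash
python3 -m inch '[{"dp":[0.87,5.66,0.8],"angular":[0.81,5.73,-2.7],"grip":0.4},{"dp":[0.87,5.66,0.8],"angular":[0.81,5.73,-2.7],"grip":0.4},{"dp":[0.87,5.66,0.8],"angular":[0.81,5.73,-2.7],"grip":0.4},{"dp":[0.87,5.66,0.8],"angular":[0.81,5.73,-2.7],"grip":0.4},{"dp":[0.87,5.66,0.8],"angular":[0.81,5.73,-2.7],"grip":0.4},{"dp":[0.87,5.66,0.8],"angular":[0.81,5.73,-2.7],"grip":0.4},{"dp":[0,0,0],"angular":[0,0,0],"grip":0.4},{"dp":[0,0,0],"angular":[0,0,0],"grip":0.4}]'; python3 go.py -60 -15 47 -12 35 0 1;python3 - <<'E'
from h import *
from station import read_camera
o=np.zeros((420,800,3),'u1')
T=read_camera('top');S=read_camera('side')
pickle.dump((T,S),open('pre.pkl','wb'))
o[:,:400]=cv2.resize(T['color'][130:280,260:403],(400,420),interpolation=2)
o[:,400:]=cv2.resize(S['color'][120:300,210:381],(400,420),interpolation=2)
cv2.imwrite('pics/p2.png',o[...,::-1])
E
```

```text
time: 5.32
tool_pos: [462.7, -143.3, 250.3]
ee_rot: [0.031, 0.951, -0.101, 0.291]
ft_force: [0.8, 0.5, -0.4]
gripper_width: 53.1
n 2 dp [0.28, 0.27, 4.33] ang [0.04, 0.46, -0.07] | now TCP [ 462.7 -143.3  250.3] q [ 0.43 -0.27 -0.18  2.37 -0.15  0.45  0.14] w 53.1 t 5.33
```

View pics/p2.png

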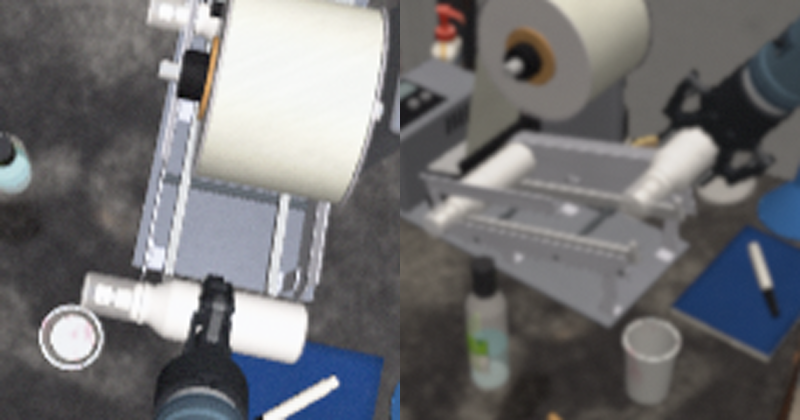

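The picture shows the bottle held level in front of the chute. Its head end is at about (82,290) in the crop, on the slot side, and its base end at (305,335), with the reel well clear.

```bash
cat > held.py <<'E'
from h import *
from go import O,CH
import sys
# measure bottle's ends in chute frame: pts within box of given chute coords
T,S=pickle.load(open(sys.argv[1],'rb'));x0,z0=float(sys.argv[2]),float(sys.argv[3])
for n,c in(('top',T),('side',S)):
    X=cloud(c).reshape(-1,3);hsv=cv2.cvtColor(c['color'],cv2.COLOR_RGB2HSV).reshape(-1,3)
    q=CH.inv().apply(X-O);m=(abs(q[:,0]-x0)<42)&(abs(q[:,2]-z0)<42)&(abs(q[:,1])<150)&(hsv[:,2]>100)&(hsv[:,1]<60)
    q=q[m];h=q[q[:,1]>45];b=q[q[:,1]<35];bb=q[q[:,1]<-40]
    print(n,len(q),'y',np.percentile(q[:,1],[1,99]).round(1),'head x,z max',[np.median(h[:,0]).round(1),np.percentile(h[:,2],97).round(1)],'base',[np.median(bb[:,0]).round(1),np.percentile(bb[:,2],97).round(1)])
    r=np.polyfit(q[:,1],q[:,0],1);print('   slope deg',np.degrees(np.arctan(r[0])).round(2))
E
python3 held.py pre.pkl -130 100; python3 - <<'E'
from h import *
from go import O,CH
T,S=pickle.load(open('pre.pkl','rb'))
print(CH.inv().apply(plane(T,[(289.3,233.6),(370.1,249.6)],270)-O).round(1))
E
```

```text
top 1225 y [-93.6 101.4] head x,z max [np.float64(-135.5), np.float64(118.4)] base [np.float64(-138.6), np.float64(126.7)]
   slope deg 0.87
[[-129.7  102.9  101.5]
 [-130.  -102.1  101.4]]
  return _methods._mean(a, axis=axis, dtype=dtype,
  ret = ret.dtype.type(ret / rcount)
Traceback (most recent call last):
  File "held.py", line 10, in <module>
    print(n,len(q),'y',np.percentile(q[:,1],[1,99]).round(1),'head x,z max',[np.median(h[:,0]).round(1),np.percentile(h[:,2],97).round(1)],'base',[np.median(bb[:,0]).round(1),np.percentile(bb[:,2],97).round(1)])
                                                                                                                                                                               ~~~~~~~~~~~~~^^^^^^^^^^^^
IndexError: index -1 is out of bounds for axis 0 with size 0
```

```bash
python3 -m inch '[{"dp":[0.2,0.2,2.9],"angular":[0,0.3,0],"grip":0.4},{"dp":[0.2,0.2,2.9],"angular":[0,0.3,0],"grip":0.4},{"dp":[0.16,0.14,2.9],"angular":[0,0.3,0],"grip":0.4},{"dp":[0,0,0],"angular":[0,0,0],"grip":0.4}]'; python3 go.py -3 -15 4 -12 35 4 1
```

```text
time: 5.92
tool_pos: [514.4, -157.8, 178.7]
ee_rot: [0.03, 0.949, -0.099, 0.296]
ft_force: [-0.1, 0.5, -0.8]
gripper_width: 53.0
n 4 dp [0.08, 0.05, 1.72] ang [-0.03, 0.08, 0.0] | now TCP [ 514.4 -157.8  178.7] q [ 0.44 -0.02 -0.21  2.35 -0.09  0.21  0.1 ] w 53.0 t 5.92
```

```bash
python3 go.py -3 -15 4 -12 30 4 1
```

```text
n 4 dp [0.1, 0.05, 1.71] ang [-0.03, -1.17, 0.0] | now TCP [ 514.4 -157.8  178.7] q [ 0.44 -0.02 -0.21  2.35 -0.09  0.21  0.1 ] w 53.0 t 5.92
```

```bash
python3 -m inch '[{"dp":[0.1,0.05,1.71],"angular":[0,-1.17,0],"grip":0.4},{"dp":[0.1,0.05,1.71],"angular":[0,-1.17,0],"grip":0.4},{"dp":[0.1,0.05,1.71],"angular":[0,-1.17,0],"grip":0.4},{"dp":[0.1,0.05,1.71],"angular":[0,-1.17,0],"grip":0.4},{"dp":[0,0,0],"angular":[0,0,0],"grip":0.4}]'; python3 go.py -3 -15 0 -12 30 2 1;python3 - <<'E'
from h import *
from station import read_camera
o=np.zeros((420,800,3),'u1')
T=read_camera('top');S=read_camera('side')
pickle.dump((T,S),open('pl1.pkl','wb'))
o[:,:400]=cv2.resize(T['color'][130:280,260:403],(400,420),interpolation=2)
o[:,400:]=cv2.resize(S['color'][150:276,225:345],(400,420),interpolation=2)
cv2.imwrite('pics/p3.png',o[...,::-1])
E
```

```text
time: 6.55
tool_pos: [554.5, -169.5, 126.2]
ee_rot: [0.027, 0.96, -0.101, 0.26]
ft_force: [1.2, 0.8, -1.3]
gripper_width: 52.8
n 2 dp [-0.27, -0.05, 0.23] ang [-0.02, -0.13, -0.02] | now TCP [ 554.5 -169.5  126.2] q [ 0.39  0.17 -0.17  2.25  0.08  0.2  -0.05] w 52.8 t 6.55
```

View pics/p3.png

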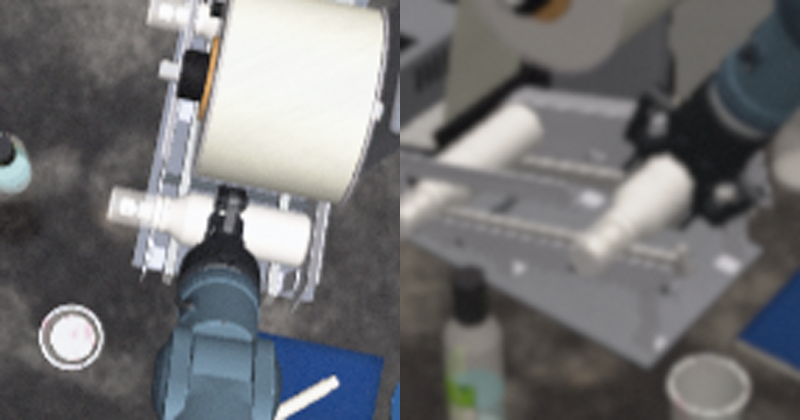

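The bottle lies over the rails with its head through the slot at (110,200). Moved along the chute's line, that matches the first bottle's head at (148,10). I'm lowering the last few mm.

```bash
python3 -m inch '[{"dp":[-0.25,-0.05,0.22],"angular":[0,0,0],"grip":0.4},{"dp":[-0.25,-0.05,0.22],"angular":[0,0,0],"grip":0.4},{"dp":[0,0,0],"angular":[0,0,0],"grip":0.4}]'; python3 go.py -3 -15 -2 -12 30 2 1
```

```text
time: 7.02
tool_pos: [552.4, -169.5, 120.6]
ee_rot: [0.028, 0.96, -0.102, 0.261]
ft_force: [-1.4, 0.3, 3.6]
gripper_width: 52.9
n 2 dp [-0.12, -0.07, 0.11] ang [0.03, -0.21, -0.08] | now TCP [ 552.4 -169.5  120.6] q [ 0.38  0.18 -0.16  2.26  0.09  0.18 -0.07] w 52.9 t 7.03
```

```bash
python3 -m inch '[{"dp":[0,0,0],"angular":[0,0,0],"grip":0.8},{"dp":[0,0,0],"angular":[0,0,0],"grip":0.9},{"dp":[0,0,0],"angular":[0,0,0],"grip":0.9},{"dp":[0,0,-2],"angular":[0,0,0],"grip":0.9},{"dp":[0,0,-3],"angular":[0,0,0],"grip":0.9},{"dp":[0,0,-4],"angular":[0,0,0],"grip":0.9},{"dp":[0,0,-5],"angular":[0,0,0],"grip":0.9},{"dp":[0,0,-5],"angular":[0,0,0],"grip":0.8}]'; python3 go.py 400 60 300 -28.4 0;python3 - <<'E'
from h import *
from station import read_camera
o=np.zeros((420,800,3),'u1')
T=read_camera('top');S=read_camera('side')
pickle.dump((T,S),open('pl1.pkl','wb'))
o[:,:400]=cv2.resize(T['color'][130:280,260:403],(400,420),interpolation=2)
o[:,400:]=cv2.resize(S['color'][150:276,205:325],(400,420),interpolation=2)
cv2.imwrite('pics/p4.png',o[...,::-1])
E
```

```text
time: 8.02
tool_pos: [456.6, -148.8, 284.0]
ee_rot: [0.027, 0.96, -0.102, 0.259]
ft_force: [0.7, -0.8, -0.0]
gripper_width: 68.5
n 4 dp [-2.9, -4.53, -0.85] ang [-1.08, -7.49, 3.97] | now TCP [ 456.6 -148.8  284. ] q [ 0.49 -0.29 -0.21  2.28 -0.16  0.63  0.16] w 68.5 t 8.03
```

View pics/p4.png

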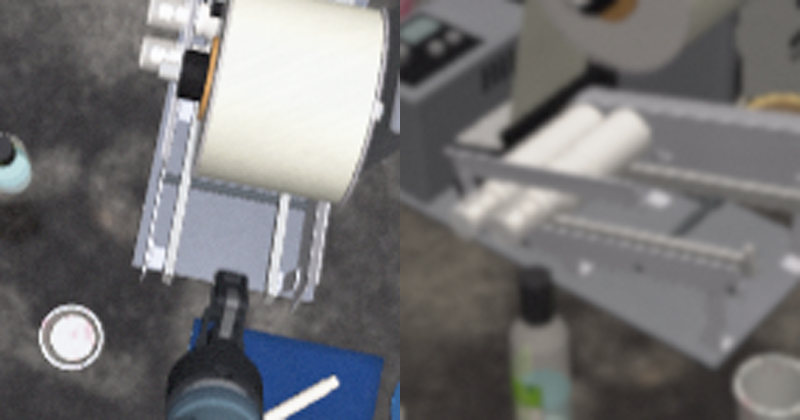

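The first loaded bottle has rolled down and lies squarely behind the original: heads at (165,15) and (160,50), both through the slot. Next is the near bottle.

```bash
python3 go.py 376 272 300 -28.4 0 9
```

```text
n 9 dp [-2.4, -4.13, -0.59] ang [-0.48, -3.41, 1.76] | now TCP [ 459.2 -149.9  289.7] q [ 0.49 -0.3  -0.21  2.28 -0.16  0.62  0.16] w 68.1 t 8.12
```

```bash
python3 -m inch '[{"dp":[-2.4,-4.13,-0.59],"angular":[-0.48,-3.41,1.76],"grip":0.8},{"dp":[-2.4,-4.13,-0.59],"angular":[-0.48,-3.41,1.76],"grip":0.8},{"dp":[-2.4,-4.13,-0.59],"angular":[-0.48,-3.41,1.76],"grip":0.8},{"dp":[-2.4,-4.13,-0.59],"angular":[-0.48,-3.41,1.76],"grip":0.8},{"dp":[-2.4,-4.13,-0.59],"angular":[-0.48,-3.41,1.76],"grip":0.8},{"dp":[-2.4,-4.13,-0.59],"angular":[-0.48,-3.41,1.76],"grip":0.8},{"dp":[-2.4,-4.13,-0.59],"angular":[-0.48,-3.41,1.76],"grip":0.8},{"dp":[-2.4,-4.13,-0.59],"angular":[-0.48,-3.41,1.76],"grip":0.8},{"dp":[-2.4,-4.13,-0.59],"angular":[-0.48,-3.41,1.76],"grip":0.8},{"dp":[0,0,0],"angular":[0,0,0],"grip":0.8}]'; python3 go.py 376.5 272 120 -28.4 0 3
```

```text
time: 9.38
tool_pos: [373.9, 276.8, 277.3]
ee_rot: [-0.003, 0.97, -0.242, -0.009]
ft_force: [0.5, 0.0, -0.9]
gripper_width: 68.4
n 3 dp [0.22, 0.11, 5.87] ang [-0.03, 0.35, 0.12] | now TCP [373.9 276.8 277.3] q [ 0.41  0.07 -1.13  1.92  0.05  1.19 -1.23] w 68.4 t 9.38
```

```bash
python3 -m inch '[{"dp":[0.22,0.11,5.87],"angular":[0,0.35,0.12],"grip":0.8},{"dp":[0.22,0.11,5.87],"angular":[0,0.35,0.12],"grip":0.8},{"dp":[0.22,0.11,5],"angular":[0,0.35,0.12],"grip":0.8},{"dp":[0,0,0],"angular":[0,0,0],"grip":0.8}]'; python3 go.py 376.5 272 40 -28.4 0 3
```

```text
time: 9.88
tool_pos: [373.7, 263.3, 106.2]
ee_rot: [0.006, 0.969, -0.248, -0.001]
ft_force: [0.9, -0.8, 0.4]
gripper_width: 67.9
n 3 dp [-0.06, -0.32, 2.84] ang [0.22, -0.02, -0.1] | now TCP [373.7 263.3 106.2] q [ 0.2   0.36 -1.01  2.11  0.4   0.89 -1.55] w 67.9 t 9.88
```

```bash
python3 -m inch '[{"dp":[-0.06,-0.8,0.3],"angular":[0.6,0,-0.2],"grip":0.8},{"dp":[0,0,0],"angular":[0,0,0],"grip":0.8}]'; python3 go.py 376.5 272 40 -28.4 0 3
```

```text
time: 10.12
tool_pos: [382.9, 276.2, 109.6]
ee_rot: [-0.005, 0.969, -0.246, 0.006]
ft_force: [0.3, -0.1, 0.6]
gripper_width: 68.6
n 3 dp [-0.14, 0.25, 2.95] ang [-0.25, -0.18, -0.04] | now TCP [382.9 276.2 109.6] q [ 0.19  0.37 -1.01  2.09  0.42  0.87 -1.56] w 68.6 t 10.12
```

```bash
python3 -m inch '[{"dp":[0,0,0],"angular":[0,0,0],"grip":0.8},{"dp":[0,0,0],"angular":[0,0,0],"grip":0.8}]'; python3 go.py 376.5 272 40 -28.4 0 3
```

```text
time: 10.38
tool_pos: [381.6, 274.8, 108.1]
ee_rot: [-0.004, 0.969, -0.247, 0.005]
ft_force: [-0.5, -0.8, 0.4]
gripper_width: 68.3
n 3 dp [-0.12, 0.18, 2.9] ang [-0.19, -0.16, -0.05] | now TCP [381.6 274.8 108.1] q [ 0.19  0.37 -1.01  2.1   0.42  0.87 -1.56] w 68.3 t 10.38
```

```bash
python3 -m inch '[{"dp":[-0.12,0.18,2.9],"angular":[-0.19,-0.16,0],"grip":0.8},{"dp":[-0.12,0.18,2.9],"angular":[-0.19,-0.16,0],"grip":0.8},{"dp":[-0.12,0.18,1.9],"angular":[-0.19,-0.16,0],"grip":0.8},{"dp":[0,0,0],"angular":[0,0,0],"grip":0.8},{"dp":[0,0,0],"angular":[0,0,0],"grip":0.8}]'; python3 go.py 376.5 272 39 -28.4 0 1
```

```text
time: 11.0
tool_pos: [376.2, 272.3, 30.9]
ee_rot: [-0.0, 0.969, -0.246, -0.001]
ft_force: [0.2, 0.6, -0.5]
gripper_width: 68.2
n 1 dp [0.04, 0.02, 1.09] ang [0.0, 0.07, -0.13] | now TCP [376.2 272.3  30.9] q [ 0.07  0.51 -0.89  2.14  0.58  0.76 -1.69] w 68.2 t 11.0
```

```bash
python3 -m inch '[{"dp":[0.04,0,1],"angular":[0,0,0],"grip":0.8},{"dp":[0,0,0],"angular":[0,0,0],"grip":0.4},{"dp":[0,0,0],"angular":[0,0,0],"grip":0.4},{"dp":[0,0,0],"angular":[0,0,0],"grip":0.4},{"dp":[0,0,0],"angular":[0,0,0],"grip":0.4},{"dp":[0,0,-2],"angular":[0,0,0],"grip":0.4},{"dp":[0,0,-4],"angular":[0,0,0],"grip":0.4},{"dp":[0,0,-5],"angular":[0,0,0],"grip":0.4},{"dp":[0,0,-5],"angular":[0,0,0],"grip":0.4},{"dp":[0,0,-5],"angular":[0,0,0],"grip":0.4},{"dp":[0,0,-4],"angular":[0,0,0],"grip":0.4},{"dp":[0,0,0],"angular":[0,0,0],"grip":0.4}]' 25; python3 go.py 420 60 310 -20 15 ; python3 go.py -130 -15 100 -12 33 9 1
```

```text
time: 12.5
tool_pos: [379.5, 272.5, 273.5]
ee_rot: [-0.001, 0.969, -0.247, 0.003]
ft_force: [-0.7, -0.5, -1.4]
gripper_width: 53.3
n 4 dp [3.36, 4.35, -0.14] ang [0.23, 3.66, -2.15] | now TCP [379.5 272.5 273.5] q [ 0.46  0.08 -1.19  1.93  0.08  1.18 -1.26] w 53.3 t 12.5
n 9 dp [2.47, 4.05, 0.83] ang [0.51, 3.6, -1.8] | now TCP [379.5 272.5 273.5] q [ 0.46  0.08 -1.19  1.93  0.08  1.18 -1.26] w 53.3 t 12.5
```

```bash
python3 -m inch '[{"dp":[2.47,4.05,0.83],"angular":[0.51,3.6,-1.8],"grip":0.4},{"dp":[2.47,4.05,0.83],"angular":[0.51,3.6,-1.8],"grip":0.4},{"dp":[2.47,4.05,0.83],"angular":[0.51,3.6,-1.8],"grip":0.4},{"dp":[2.47,4.05,0.83],"angular":[0.51,3.6,-1.8],"grip":0.4},{"dp":[2.47,4.05,0.83],"angular":[0.51,3.6,-1.8],"grip":0.4},{"dp":[2.47,4.05,0.83],"angular":[0.51,3.6,-1.8],"grip":0.4},{"dp":[2.47,4.05,0.83],"angular":[0.51,3.6,-1.8],"grip":0.4},{"dp":[2.47,4.05,0.83],"angular":[0.51,3.6,-1.8],"grip":0.4},{"dp":[2.47,4.05,0.83],"angular":[0.51,3.6,-1.8],"grip":0.4},{"dp":[0,0,0],"angular":[0,0,0],"grip":0.4},{"dp":[0,0,0],"angular":[0,0,0],"grip":0.4}]'; python3 go.py -60 -15 47 -12 32 4 1
cat > meas.py <<'E'
from h import *
from go import O,CH
from station import read_camera
import sys
x0,z0=map(float,sys.argv[1:3]);c=read_camera('top')
X=cloud(c);hsv=cv2.cvtColor(c['color'],cv2.COLOR_RGB2HSV);q=CH.inv().apply((X-O).reshape(-1,3)).reshape(X.shape)
m=(abs(q[...,0]-x0)<42)&(abs(q[...,2]-z0)<42)&(abs(q[...,1])<150)&(hsv[...,2]>100)&(hsv[...,1]<60)
q=q[m];print('y ends',np.percentile(q[:,1],[1,99]).round(1),'slope',np.degrees(np.arctan(np.polyfit(q[:,1],q[:,0],1)[0])).round(2))
for lo,hi in((-90,-40),(60,100)):
    s=q[(q[:,1]>lo)&(q[:,1]<hi)];print(lo,'x mid',(np.percentile(s[:,0],[3,97]).mean()).round(1),'ztop',np.percentile(s[:,2],97).round(1))
E
python3 meas.py -130 100
```

```text
time: 13.88
tool_pos: [458.9, -149.3, 247.0]
ee_rot: [0.03, 0.955, -0.099, 0.276]
ft_force: [0.2, -0.2, 0.6]
gripper_width: 53.2
n 4 dp [0.29, -0.03, 2.12] ang [0.02, -0.06, 0.04] | now TCP [ 458.9 -149.3  247. ] q [ 0.55 -0.26 -0.27  2.35 -0.21  0.48  0.22] w 53.2 t 13.88
y ends [-99.7  94.8] slope 0.78
-90 x mid -136.1 ztop 125.0
60 x mid -135.2 ztop 116.3
```

```bash
python3 -m inch '[{"dp":[0.29,-0.1,2.12],"angular":[0,0,0],"grip":0.4},{"dp":[0.29,-0.1,2.12],"angular":[0,0,0],"grip":0.4},{"dp":[0.29,-0.1,2.12],"angular":[0,0,0],"grip":0.4},{"dp":[0.29,-0.08,2.12],"angular":[0,0,0],"grip":0.4},{"dp":[0,0,0],"angular":[0,0,0],"grip":0.4}]'; python3 go.py -3 -13.5 3 -12 30 4 1
```

```text
time: 14.55
tool_pos: [514.7, -155.7, 182.0]
ee_rot: [0.03, 0.956, -0.098, 0.276]
ft_force: [-0.3, 0.2, -1.6]
gripper_width: 52.8
n 4 dp [0.08, 0.07, 1.8] ang [-0.01, -0.57, 0.08] | now TCP [ 514.7 -155.7  182. ] q [ 0.58 -0.02 -0.35  2.31 -0.05  0.28  0.07] w 52.8 t 14.55
```

```bash
python3 -m inch '[{"dp":[0.08,0.07,1.8],"angular":[0,-0.57,0],"grip":0.4},{"dp":[0.08,0.07,1.8],"angular":[0,-0.57,0],"grip":0.4},{"dp":[0.08,0.07,1.8],"angular":[0,-0.57,0],"grip":0.4},{"dp":[0.08,0.07,1.6],"angular":[0,-0.57,0],"grip":0.4},{"dp":[0,0,0],"angular":[0,0,0],"grip":0.4},{"dp":[0,0,0],"angular":[0,0,0],"grip":0.4}]'; python3 go.py -3 -13.5 -1 -12 30 2 1; python3 meas.py 0 4
```

```text
time: 15.3
tool_pos: [552.9, -168.3, 126.6]
ee_rot: [0.029, 0.96, -0.099, 0.259]
ft_force: [0.8, 0.3, -0.3]
gripper_width: 53.5
n 2 dp [-0.24, -0.08, 0.33] ang [0.06, -0.12, 0.1] | now TCP [ 552.9 -168.3  126.6] q [ 0.5   0.17 -0.29  2.25  0.2   0.2  -0.16] w 53.5 t 15.3
y ends [-113.9   95.1] slope -0.1
-90 x mid -9.2 ztop 38.9
60 x mid -8.1 ztop 29.6
```

```bash
python3 -m inch '[{"dp":[-0.24,-0.1,0.33],"angular":[0,0,0],"grip":0.4},{"dp":[-0.24,-0.08,0.33],"angular":[0,0,0],"grip":0.4},{"dp":[0,0,0],"angular":[0,0,0],"grip":0.4}]'; python3 go.py -3 -13.5 -1 -12 30 2 1
```

```text
time: 15.72
tool_pos: [553.4, -167.2, 118.4]
ee_rot: [0.029, 0.96, -0.1, 0.26]
ft_force: [0.2, 0.3, 1.8]
gripper_width: 53.6
n 2 dp [-0.05, -0.02, -0.03] ang [0.07, -0.17, 0.08] | now TCP [ 553.4 -167.2  118.4] q [ 0.48  0.19 -0.26  2.25  0.23  0.18 -0.2 ] w 53.6 t 15.72
```

```bash
python3 -m inch '[{"dp":[0,0,0],"angular":[0,0,0],"grip":0.8},{"dp":[0,0,0],"angular":[0,0,0],"grip":0.9},{"dp":[0,0,0],"angular":[0,0,0],"grip":0.9},{"dp":[0,0,-2],"angular":[0,0,0],"grip":0.9},{"dp":[0,0,-3],"angular":[0,0,0],"grip":0.9},{"dp":[0,0,-4],"angular":[0,0,0],"grip":0.9},{"dp":[0,0,-5],"angular":[0,0,0],"grip":0.9},{"dp":[0,0,-5],"angular":[0,0,0],"grip":0.8},{"dp":[0,0,0],"angular":[0,0,0],"grip":0.8}]'; python3 - <<'E'
from h import *
from station import read_camera
o=np.zeros((420,800,3),'u1')
T=read_camera('top');S=read_camera('side')
o[:,:400]=cv2.resize(T['color'][120:270,130:330],(400,420),interpolation=2)
o[:,400:]=cv2.resize(S['color'][150:276,205:325],(400,420),interpolation=2)
cv2.imwrite('pics/p5.png',o[...,::-1])
E
```

```text
time: 16.85
tool_pos: [460.3, -147.4, 286.9]
ee_rot: [0.031, 0.959, -0.1, 0.263]
ft_force: [-0.1, 0.5, -0.2]
gripper_width: 68.2
```

View pics/p5.png

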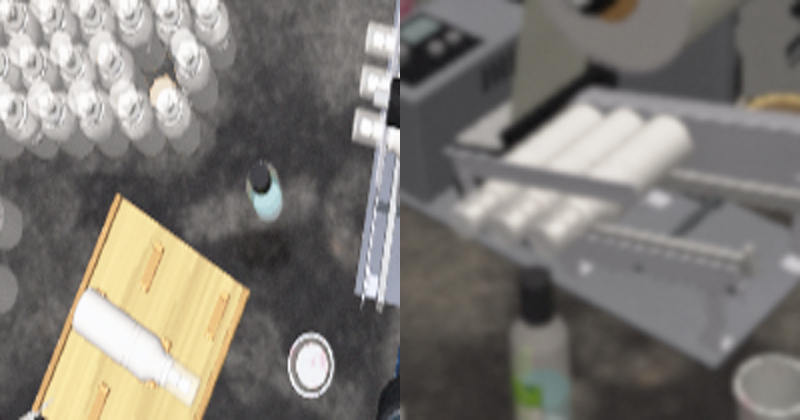

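```bash
python3 go.py 467.7 256.7 300 151.6 0 12;python3 go.py 420 -80 320 70 0 12
```

```text
n 12 dp [4.28, -2.06, 0.94] ang [3.57, -0.49, -13.19] | now TCP [ 458.9 -146.6  282.2] q [ 0.67 -0.29 -0.37  2.28 -0.24  0.62  0.24] w 68.4 t 16.95
n 12 dp [0.0, -0.67, -0.21] ang [1.82, -2.06, -6.65] | now TCP [ 458.9 -146.6  282.2] q [ 0.67 -0.29 -0.37  2.28 -0.24  0.62  0.24] w 68.4 t 16.95
```

All three bottles are queued, with heads at (380,40), (375,85) and (370,127). The last one lies on the carrier at (140,345), head end to the lower right. It needs the jaws turned half round before the grip.

```bash
python3 -m inch '[{"dp":[0,-0.67,-0.21],"angular":[1.82,-2.06,-6.65],"grip":0.8},{"dp":[0,-0.67,-0.21],"angular":[1.82,-2.06,-6.65],"grip":0.8},{"dp":[0,-0.67,-0.21],"angular":[1.82,-2.06,-6.65],"grip":0.8},{"dp":[0,-0.67,-0.21],"angular":[1.82,-2.06,-6.65],"grip":0.8},{"dp":[0,-0.67,-0.21],"angular":[1.82,-2.06,-6.65],"grip":0.8},{"dp":[0,-0.67,-0.21],"angular":[1.82,-2.06,-6.65],"grip":0.8},{"dp":[0,-0.67,-0.21],"angular":[1.82,-2.06,-6.65],"grip":0.8},{"dp":[0,-0.67,-0.21],"angular":[1.82,-2.06,-6.65],"grip":0.8},{"dp":[0,-0.67,-0.21],"angular":[1.82,-2.06,-6.65],"grip":0.8},{"dp":[0,-0.67,-0.21],"angular":[1.82,-2.06,-6.65],"grip":0.8},{"dp":[0,-0.67,-0.21],"angular":[1.82,-2.06,-6.65],"grip":0.8},{"dp":[0,-0.67,-0.21],"angular":[1.82,-2.06,-6.65],"grip":0.8}]'; python3 go.py 467.7 256.7 290 151.6 0 11
```

```text
time: 18.45
tool_pos: [419.4, -80.1, 297.9]
ee_rot: [-0.003, 0.818, 0.575, -0.002]
ft_force: [-1.1, 0.8, 0.7]
gripper_width: 68.5
n 11 dp [3.04, 1.44, 0.24] ang [-0.03, -0.03, -7.39] | now TCP [419.4 -80.1 297.9] q [ 0.42 -0.09 -0.31  2.   -0.03  1.24  1.35] w 68.5 t 18.45
```

```bash
python3 -m inch '[{"dp":[3.04,1.44,0.24],"angular":[0,0,-7.39],"grip":0.8},{"dp":[3.04,1.44,0.24],"angular":[0,0,-7.39],"grip":0.8},{"dp":[3.04,1.44,0.24],"angular":[0,0,-7.39],"grip":0.8},{"dp":[3.04,1.44,0.24],"angular":[0,0,-7.39],"grip":0.8},{"dp":[3.04,1.44,0.24],"angular":[0,0,-7.39],"grip":0.8},{"dp":[3.04,1.44,0.24],"angular":[0,0,-7.39],"grip":0.8},{"dp":[3.04,1.44,0.24],"angular":[0,0,-7.39],"grip":0.8},{"dp":[3.04,1.44,0.24],"angular":[0,0,-7.39],"grip":0.8},{"dp":[3.04,1.44,0.24],"angular":[0,0,-7.39],"grip":0.8},{"dp":[3.04,1.44,0.24],"angular":[0,0,-7.39],"grip":0.8},{"dp":[3.04,1.44,0.24],"angular":[0,0,-7.39],"grip":0.8},{"dp":[0,0,0],"angular":[0,0,0],"grip":0.8}]'; python3 go.py 467.7 256.7 110 151.6 0 4
```

```text
time: 19.95
tool_pos: [466.6, 259.5, 272.1]
ee_rot: [-0.004, 0.244, 0.97, 0.0]
ft_force: [0.3, 0.7, 0.1]
gripper_width: 68.6
n 4 dp [-0.08, -0.05, 4.53] ang [-0.01, -0.1, 0.03] | now TCP [466.6 259.5 272.1] q [ 0.03  0.19 -0.68  1.8   0.12  1.2   1.96] w 68.6 t 19.95
```

```bash
python3 -m inch '[{"dp":[-0.08,-0.05,4.53],"angular":[0,0,0],"grip":0.8},{"dp":[-0.08,-0.05,4.53],"angular":[0,0,0],"grip":0.8},{"dp":[-0.08,-0.05,4.53],"angular":[0,0,0],"grip":0.8},{"dp":[-0.08,-0.05,4.53],"angular":[0,0,0],"grip":0.8},{"dp":[0,0,0],"angular":[0,0,0],"grip":0.8},{"dp":[0,0,0],"angular":[0,0,0],"grip":0.8}]'; python3 go.py 467.7 256.7 39 151.6 0 3
```

```text
time: 20.7
tool_pos: [472.2, 253.1, 93.8]
ee_rot: [-0.001, 0.248, 0.969, 0.001]
ft_force: [-0.3, -0.3, 0.5]
gripper_width: 68.2
n 3 dp [0.19, 0.03, 2.46] ang [0.03, -0.04, -0.12] | now TCP [472.2 253.1  93.8] q [-0.04  0.41 -0.62  1.96  0.31  0.86  1.82] w 68.2 t 20.7
```

```bash
python3 -m inch '[{"dp":[0.15,0.03,2.4],"angular":[0,0,-0.12],"grip":0.8},{"dp":[0.15,0.03,2.4],"angular":[0,0,-0.12],"grip":0.8},{"dp":[0.1,0.03,1.2],"angular":[0,0,-0.12],"grip":0.8},{"dp":[0,0,0],"angular":[0,0,0],"grip":0.8},{"dp":[0,0,0],"angular":[0,0,0],"grip":0.8}]'; python3 go.py 468.7 256.7 39 151.6 0 1
```

```text
time: 21.32
tool_pos: [469.4, 256.5, 34.7]
ee_rot: [0.0, 0.245, 0.97, 0.002]
ft_force: [-0.5, 0.3, 0.9]
gripper_width: 68.3
n 1 dp [0.07, -0.02, 1.47] ang [0.18, -0.03, 0.05] | now TCP [469.4 256.5  34.7] q [-0.09  0.5  -0.57  1.99  0.39  0.76  1.76] w 68.3 t 21.32
```

```bash
python3 -m inch '[{"dp":[0.05,0,1.4],"angular":[0,0,0],"grip":0.8},{"dp":[0,0,0],"angular":[0,0,0],"grip":0.4},{"dp":[0,0,0],"angular":[0,0,0],"grip":0.4},{"dp":[0,0,0],"angular":[0,0,0],"grip":0.4},{"dp":[0,0,0],"angular":[0,0,0],"grip":0.4},{"dp":[0,0,-2],"angular":[0,0,0],"grip":0.4},{"dp":[0,0,-4],"angular":[0,0,0],"grip":0.4},{"dp":[0,0,-5],"angular":[0,0,0],"grip":0.4},{"dp":[0,0,-5],"angular":[0,0,0],"grip":0.4},{"dp":[0,0,-5],"angular":[0,0,0],"grip":0.4},{"dp":[0,0,-5],"angular":[0,0,0],"grip":0.4},{"dp":[0,0,-3],"angular":[0,0,0],"grip":0.4}]' 25; python3 go.py 420 60 320 70 0 9
```

```text
time: 22.82
tool_pos: [469.1, 256.4, 314.3]
ee_rot: [0.002, 0.245, 0.97, 0.002]
ft_force: [0.0, -0.1, -1.2]
gripper_width: 53.1
n 9 dp [-1.89, -1.56, 0.14] ang [0.04, -0.01, 9.08] | now TCP [469.1 256.4 314.3] q [ 0.06  0.15 -0.7   1.75  0.1   1.27  1.99] w 53.1 t 22.82
```

```bash
python3 -m inch '[{"dp":[-1.89,-1.56,0.14],"angular":[0,0,9.08],"grip":0.4},{"dp":[-1.89,-1.56,0.14],"angular":[0,0,9.08],"grip":0.4},{"dp":[-1.89,-1.56,0.14],"angular":[0,0,9.08],"grip":0.4},{"dp":[-1.89,-1.56,0.14],"angular":[0,0,9.08],"grip":0.4},{"dp":[-1.89,-1.56,0.14],"angular":[0,0,9.08],"grip":0.4},{"dp":[-1.89,-1.56,0.14],"angular":[0,0,9.08],"grip":0.4},{"dp":[-1.89,-1.56,0.14],"angular":[0,0,9.08],"grip":0.4},{"dp":[-1.89,-1.56,0.14],"angular":[0,0,9.08],"grip":0.4},{"dp":[-1.89,-1.56,0.14],"angular":[0,0,9.08],"grip":0.4}]'; python3 go.py 415 -80 310 -12 0 10
```

```text
time: 23.95
tool_pos: [418.1, 58.6, 297.8]
ee_rot: [-0.0, 0.821, 0.571, 0.001]
ft_force: [0.5, 0.8, 0.4]
gripper_width: 53.3
n 10 dp [-0.85, 1.25, 0.07] ang [-0.0, -0.01, 8.16] | now TCP [418.1  58.6 297.8] q [ 0.27 -0.11 -0.47  2.01 -0.05  1.23  1.04] w 53.3 t 23.95
```

```bash
python3 -m inch '[{"dp":[-0.85,1.25,0.07],"angular":[0,0,8.16],"grip":0.4},{"dp":[-0.85,1.25,0.07],"angular":[0,0,8.16],"grip":0.4},{"dp":[-0.85,1.25,0.07],"angular":[0,0,8.16],"grip":0.4},{"dp":[-0.85,1.25,0.07],"angular":[0,0,8.16],"grip":0.4},{"dp":[-0.85,1.25,0.07],"angular":[0,0,8.16],"grip":0.4},{"dp":[-0.85,1.25,0.07],"angular":[0,0,8.16],"grip":0.4},{"dp":[-0.85,1.25,0.07],"angular":[0,0,8.16],"grip":0.4},{"dp":[-0.85,1.25,0.07],"angular":[0,0,8.16],"grip":0.4},{"dp":[-0.85,1.25,0.07],"angular":[0,0,8.16],"grip":0.4},{"dp":[-0.85,1.25,0.07],"angular":[0,0,8.16],"grip":0.4}]'; python3 go.py -130 -14 100 -12 32 5 1
```

```text
time: 25.2
tool_pos: [416.0, -79.9, 290.6]
ee_rot: [-0.001, 0.995, -0.104, 0.001]
ft_force: [-0.6, -0.5, 0.8]
gripper_width: 53.3
n 5 dp [1.01, 1.14, 1.02] ang [-0.02, 6.39, 0.02] | now TCP [416.  -79.9 290.6] q [ 0.47 -0.1  -0.35  2.02 -0.04  1.22 -0.07] w 53.3 t 25.2
```

```bash
python3 -m inch '[{"dp":[1.01,1.14,1.02],"angular":[0,6.39,0],"grip":0.4},{"dp":[1.01,1.14,1.02],"angular":[0,6.39,0],"grip":0.4},{"dp":[1.01,1.14,1.02],"angular":[0,6.39,0],"grip":0.4},{"dp":[1.01,1.14,1.02],"angular":[0,6.39,0],"grip":0.4},{"dp":[1.01,1.14,1.02],"angular":[0,6.39,0],"grip":0.4},{"dp":[0,0,0],"angular":[0,0,0],"grip":0.4},{"dp":[0,0,0],"angular":[0,0,0],"grip":0.4}]'; python3 go.py -60 -14 47 -12 32 4 1; python3 meas.py -130 100; python3 -c "
from go import *
s=sense();print(CH.inv().apply(np.array(s['tool_pos'])-O))"
```

```text
time: 26.08
tool_pos: [463.7, -147.0, 252.5]
ee_rot: [0.027, 0.957, -0.097, 0.274]
ft_force: [-0.9, -0.3, 0.9]
gripper_width: 53.5
n 4 dp [0.14, 0.03, 2.18] ang [-0.06, 0.02, 0.08] | now TCP [ 463.7 -147.   252.5] q [ 0.49 -0.25 -0.22  2.33 -0.18  0.5   0.19] w 53.5 t 26.07
y ends [-98.5  97.4] slope 0.53
-90 x mid -134.1 ztop 132.1
60 x mid -133.8 ztop 123.5
[-114.78251531  -12.73180533   88.07229004]
```

```bash
python3 -m inch '[{"dp":[0.14,0,2.18],"angular":[0,0,0],"grip":0.4},{"dp":[0.14,0,2.18],"angular":[0,0,0],"grip":0.4},{"dp":[0.14,0,2.18],"angular":[0,0,0],"grip":0.4},{"dp":[0.14,0,2.18],"angular":[0,0,0],"grip":0.4},{"dp":[0,0,0],"angular":[0,0,0],"grip":0.4}]'; python3 go.py -3 -12.5 3 -12 30 4 1
```

```text
time: 26.75
tool_pos: [513.6, -156.7, 179.3]
ee_rot: [0.026, 0.957, -0.097, 0.272]
ft_force: [-0.1, 0.1, -1.2]
gripper_width: 53.3
n 4 dp [0.15, 0.02, 1.75] ang [-0.09, -0.43, 0.08] | now TCP [ 513.6 -156.7  179.3] q [ 0.5  -0.01 -0.27  2.31 -0.07  0.29  0.1 ] w 53.3 t 26.75
```

```bash
python3 -m inch '[{"dp":[0.15,0.03,1.75],"angular":[-0.09,-0.43,0],"grip":0.4},{"dp":[0.15,0.03,1.75],"angular":[-0.09,-0.43,0],"grip":0.4},{"dp":[0.15,0.03,1.75],"angular":[-0.09,-0.43,0],"grip":0.4},{"dp":[0.15,0.03,1.6],"angular":[-0.09,-0.43,0],"grip":0.4},{"dp":[0,0,0],"angular":[0,0,0],"grip":0.4},{"dp":[0,0,0],"angular":[0,0,0],"grip":0.4}]'; python3 go.py -3 -12.5 -1 -12 30 2 1; python3 meas.py 0 4
```

```text
time: 27.5
tool_pos: [552.6, -167.0, 125.5]
ee_rot: [0.029, 0.96, -0.099, 0.259]
ft_force: [-0.3, 0.6, -0.4]
gripper_width: 53.2
n 2 dp [-0.19, -0.07, 0.29] ang [0.06, -0.1, 0.13] | now TCP [ 552.6 -167.   125.5] q [ 0.43  0.17 -0.22  2.25  0.15  0.2  -0.12] w 53.2 t 27.5
y ends [-113.9   95.8] slope -0.46
-90 x mid -10.7 ztop 38.6
60 x mid -9.9 ztop 29.8
```

Same readings as for the previous bottle, so I'll lower it and then release.

```bash
python3 -m inch '[{"dp":[-0.21,-0.05,0.31],"angular":[0,0,0],"grip":0.4},{"dp":[-0.21,-0.05,0.31],"angular":[0,0,0],"grip":0.4},{"dp":[0,0,0],"angular":[0,0,0],"grip":0.4}]'; python3 go.py -3 -12.5 -1 -12 30 2 1
```

```text
time: 27.92
tool_pos: [552.6, -166.4, 117.6]
ee_rot: [0.029, 0.96, -0.099, 0.259]
ft_force: [0.1, -0.2, 2.8]
gripper_width: 53.2
n 2 dp [0.02, -0.04, -0.04] ang [0.07, -0.12, 0.11] | now TCP [ 552.6 -166.4  117.6] q [ 0.41  0.18 -0.2   2.26  0.17  0.18 -0.14] w 53.2 t 27.93
```

```bash
python3 -m inch '[{"dp":[0,0,0],"angular":[0,0,0],"grip":0.8},{"dp":[0,0,0],"angular":[0,0,0],"grip":0.9},{"dp":[0,0,0],"angular":[0,0,0],"grip":0.9},{"dp":[0,0,-2],"angular":[0,0,0],"grip":0.9},{"dp":[0,0,-3],"angular":[0,0,0],"grip":0.9},{"dp":[0,0,-4],"angular":[0,0,0],"grip":0.9},{"dp":[0,0,-5],"angular":[0,0,0],"grip":0.9},{"dp":[0,0,-4],"angular":[0,0,0],"grip":0.9},{"dp":[0,0,0],"angular":[0,0,0],"grip":0.9},{"dp":[0,0,0],"angular":[0,0,0],"grip":0.9},{"dp":[0,0,0],"angular":[0,0,0],"grip":0.9},{"dp":[0,0,0],"angular":[0,0,0],"grip":0.9}]'; python3 - <<'E'
from h import *
from go import O,CH
from station import read_camera
o=np.zeros((420,800,3),'u1')
T=read_camera('top');S=read_camera('side')
o[:,:400]=cv2.resize(T['color'][100:260,240:400],(400,420),interpolation=2)
o[:,400:]=cv2.resize(S['color'][150:276,205:325],(400,420),interpolation=2)
cv2.imwrite('pics/p6.png',o[...,::-1])
# bottle body tops in chute frame (side view): ridge profile at y in -40..30
q=CH.inv().apply(cloud(S).reshape(-1,3)-O);h=cv2.cvtColor(S['color'],cv2.COLOR_RGB2HSV).reshape(-1,3)
m=(h[:,2]>120)&(h[:,1]<60)&(q[:,2]>8)&(q[:,2]<40)&(q[:,0]>40)&(q[:,0]<260)&(abs(q[:,1]+40)<60)
hist=np.histogram(q[m,0],bins=np.arange(40,261,10))[0];print(hist)
E
```

```text
time: 29.42
tool_pos: [463.2, -146.5, 270.8]
ee_rot: [0.028, 0.961, -0.099, 0.257]
ft_force: [-0.7, -0.2, -0.3]
gripper_width: 77.3
[103 105  67  34   7  17 111  73  47  14   0  82  82  59  22   1  31  98
  61  30   4   0]
```

View pics/p6.png

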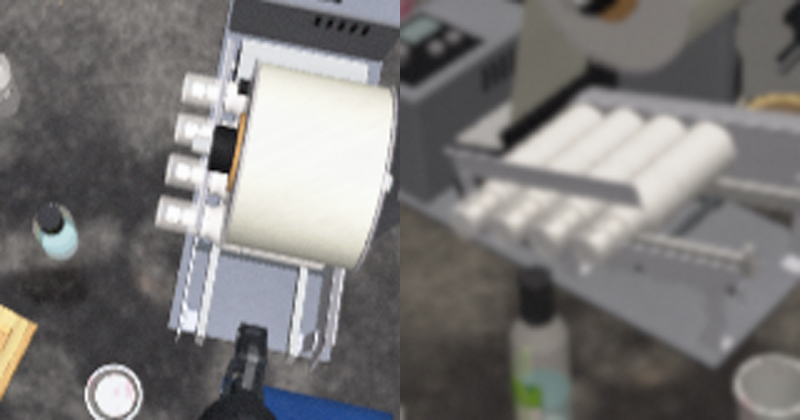

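All four bottles lie parallel and evenly spaced, with heads out through the slot at (200,90), (195,130), (188,170) and (180,215). The tinted bottle and cup haven't moved, and the gripper is clear.

```bash
python3 -c "
from station import hand_in
print(hand_in())"
```

```text
the job is handed in; nothing more can be done
None
```

I loaded all three spray bottles into the chute, one at a time, far, near and then middle, and handed the job in at about 29.5 s of the 72 s allowed. The middle bottle lay the other way round, so I turned it before laying it in. I leant the tool back about 30 degrees to pass under the reel, and the contact force on the rails was only a few newtons.

- **Queue:** the last pictures from both cameras show four parallel bottles about 54 mm apart. All the heads stick out through the slot and none is hung up. The last bottle lies about 70 mm down from the infeed point.
- **Bystanders:** the tinted bottle and cup look unmoved in the last picture. The clear bottle was outside that crop, but the arm never went near it after the opening move.
- **Arm:** the gripper is clear, about 130 mm back from the chute mouth.

**Disagreements and limits:**
- My two camera estimates of the chute's sideways position differed by about 3 mm, so I used one in between.
- Seen from above, the labeller's housing measured about 153 mm high, not the 167 mm given.
- The second pick needed a short settling correction before gripping, because the arm was still moving.
- I did not measure the bottles' final sideways position against the 9 mm limit. I judged it only from the pictures and from the side plates leaving about 6 mm to spare at each end.

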